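Find the full battery tin in the home cinema

TASK

The spare batteries for the remotes are in one of three identical closed tins on the snack table, and only their weight tells which: going from the robot's left to its right, lift each tin a few centimetres straight up off its coaster to feel its weight and set it back upright on the same coaster (the last may stay in hand if it is the heaviest). Then take the heaviest, hold it upright about 20 cm above the table and finish like that, still holding it, with the two lighter tins standing on their own coasters. The tins are thin, so squeeze them with no more than 40 N, never tip them over, and leave everything else on the table where it is.

Things in the scene. Friction and masses are not known exactly. Their poses are not given: they have to be found in the camera images.
- tin_1: one of three look-alike closed round tins of bare metal, 62 mm diameter, 100 mm tall, standing one on each coaster; origin at the centre of its underside, z up. Which tin is where differs every time. Tins weigh 0.1 to 0.8 kg, the heaviest at least 0.2 kg more than the next. A finger squeeze over 40 N dents it
- tin_2: one of three look-alike closed round tins of bare metal, 62 mm diameter, 100 mm tall, standing one on each coaster; origin at the centre of its underside, z up. Which tin is where differs every time. Tins weigh 0.1 to 0.8 kg, the heaviest at least 0.2 kg more than the next. A finger squeeze over 40 N dents it
- tin_3: one of three look-alike closed round tins of bare metal, 62 mm diameter, 100 mm tall, standing one on each coaster; origin at the centre of its underside, z up. Which tin is where differs every time. Tins weigh 0.1 to 0.8 kg, the heaviest at least 0.2 kg more than the next. A finger squeeze over 40 N dents it
- coaster_left: round dark grey felt coaster, 80 mm diameter, 5 mm thick, fixed to the table; origin at the centre of its underside (table height). It is the leftmost of the three as the robot sees it (largest y)
- coaster_mid: round dark grey felt coaster, 80 mm diameter, 5 mm thick, fixed to the table; origin at the centre of its underside (table height). It is the middle one of the three
- coaster_right: round dark grey felt coaster, 80 mm diameter, 5 mm thick, fixed to the table; origin at the centre of its underside (table height). It is the rightmost of the three as the robot sees it (smallest y)
- remote: black remote control lying between the left and middle coasters, 140 x 34 x 16 mm, long side along its x; origin at the centre of its underside. Leave alone
- tealight: small glass tealight, 42 mm diameter, 20 mm tall (wick to 26 mm), between the middle and right coasters; origin at the centre of its underside. Leave alone
- bottle_l: amber glass bottle, 60 mm diameter, 225 mm tall, standing to the left of the tins; origin at the centre of its underside. Leave alone
- bottle_r: amber glass bottle, 60 mm diameter, 225 mm tall, standing to the right of the tins; origin at the centre of its underside. Leave alone
- bowl: white empty snack bowl, 130 mm wide, 50 mm tall, beyond the tins; origin at the centre of its underside. Leave alone
- gamepad: white game controller, about 95 x 140 x 46 mm, lying between the robot and the tins on the left; origin at table height under its middle. Leave alone
Mind the look-alikes: they are no part of the job. Leave any blue look-alike of the tin_1 alone.

How it is judged (in metres and radians):
On the way, in this order (a step that is already met when the one before it is completed fails the run):
1. the tin of the left coaster is lifted in the fingers, at least 20 mm clear above that coaster (((z of tin_1 in the frame of coaster_left above 0.025 m and horizontal distance between tin_1 and coaster_left below 0.07 m and contact force between the fingers and tin_1 above 2 N) or (z of tin_2 in the frame of coaster_left above 0.025 m and horizontal distance between tin_2 and coaster_left below 0.07 m and contact force between the fingers and tin_2 above 2 N) or (z of tin_3 in the frame of coaster_left above 0.025 m and horizontal distance between tin_3 and coaster_left below 0.07 m and contact force between the fingers and tin_3 above 2 N))), for 0.2 s.
2. the tin of the middle coaster is lifted in the fingers, at least 20 mm clear above that coaster (((z of tin_1 in the frame of coaster_mid above 0.025 m and horizontal distance between tin_1 and coaster_mid below 0.07 m and contact force between the fingers and tin_1 above 2 N) or (z of tin_2 in the frame of coaster_mid above 0.025 m and horizontal distance between tin_2 and coaster_mid below 0.07 m and contact force between the fingers and tin_2 above 2 N) or (z of tin_3 in the frame of coaster_mid above 0.025 m and horizontal distance between tin_3 and coaster_mid below 0.07 m and contact force between the fingers and tin_3 above 2 N))), for 0.2 s.
3. the tin of the right coaster is lifted in the fingers, at least 20 mm clear above that coaster (((z of tin_1 in the frame of coaster_right above 0.025 m and horizontal distance between tin_1 and coaster_right below 0.07 m and contact force between the fingers and tin_1 above 2 N) or (z of tin_2 in the frame of coaster_right above 0.025 m and horizontal distance between tin_2 and coaster_right below 0.07 m and contact force between the fingers and tin_2 above 2 N) or (z of tin_3 in the frame of coaster_right above 0.025 m and horizontal distance between tin_3 and coaster_right below 0.07 m and contact force between the fingers and tin_3 above 2 N))), for 0.2 s.
At the end, for the whole second after the job is handed in: The heaviest tin is held still and upright (within 0.3 rad) in the fingers, underside over 150 mm above the table, carried by nothing else; the two lighter ones stand upright, released, within 25 mm of their starts, each pressing on its coaster with under 5.3 N (the heaviest weighs over 6 N) (((height (world z) of tin_1 above 0.15 m and angle between tin_1's own z axis and vertical below 0.3 rad and linear speed of tin_1 below 0.04 m/s and contact force between the fingers and tin_1 above 5 N and contact force between tin_1 and bottle_l below 0.5 N and contact force between tin_1 and bottle_r below 0.5 N and contact force between tin_1 and bowl below 0.5 N and distance of each of tin_2, tin_3 from where it was at the start of the episode below 0.025 m and angle between each of tin_2, tin_3's own z axis and vertical below 0.1 rad and linear speed of each of tin_2, tin_3 below 0.02 m/s and contact force between the fingers and tin_2 below 0.5 N and contact force between tin_2 and anything else between 0.5 and 5.3 N and contact force between the fingers and tin_3 below 0.5 N and contact force between tin_3 and anything else between 0.5 and 5.3 N) or (height (world z) of tin_2 above 0.15 m and angle between tin_2's own z axis and vertical below 0.3 rad and linear speed of tin_2 below 0.04 m/s and contact force between the fingers and tin_2 above 5 N and contact force between tin_2 and bottle_l below 0.5 N and contact force between tin_2 and bottle_r below 0.5 N and contact force between tin_2 and bowl below 0.5 N and distance of each of tin_1, tin_3 from where it was at the start of the episode below 0.025 m and angle between each of tin_1, tin_3's own z axis and vertical below 0.1 rad and linear speed of each of tin_1, tin_3 below 0.02 m/s and contact force between the fingers and tin_1 below 0.5 N and contact force between tin_1 and anything else between 0.5 and 5.3 N and contact force between the fingers and tin_3 below 0.5 N and contact force between tin_3 and anything else between 0.5 and 5.3 N) or (height (world z) of tin_3 above 0.15 m and angle between tin_3's own z axis and vertical below 0.3 rad and linear speed of tin_3 below 0.04 m/s and contact force between the fingers and tin_3 above 5 N and contact force between tin_3 and bottle_l below 0.5 N and contact force between tin_3 and bottle_r below 0.5 N and contact force between tin_3 and bowl below 0.5 N and distance of each of tin_1, tin_2 from where it was at the start of the episode below 0.025 m and angle between each of tin_1, tin_2's own z axis and vertical below 0.1 rad and linear speed of each of tin_1, tin_2 below 0.02 m/s and contact force between the fingers and tin_1 below 0.5 N and contact force between tin_1 and anything else between 0.5 and 5.3 N and contact force between the fingers and tin_2 below 0.5 N and contact force between tin_2 and anything else between 0.5 and 5.3 N))); the arm keeps its last pose, push and grip.
It fails at once if a tin is squeezed or hit hard: the finger forces on it together exceed 110 N (well over 40 N at each finger) (contact force between the fingers and tin_1 above 110 N or contact force between the fingers and tin_2 above 110 N or contact force between the fingers and tin_3 above 110 N).
It fails at once if a tin is tipped more than 0.6 rad (angle between any of tin_1, tin_2, tin_3's own z axis and vertical above 0.6 rad).
It fails at once if another thing on the table is moved more than 30 mm (distance of any of remote, tealight, bottle_l, bottle_r, bowl, gamepad from where it was at the start of the episode above 0.03 m).
It also fails if it takes over 67 s, if anything falls off the work surface, if the arm or the gripper's body presses on something with over 40 N, if the wrist force passes 120 N, or if a joint passes its speed limit or range.

ROBOT

A 6-joint arm with a two-finger parallel gripper is mounted at the origin on the work surface. World frame = base frame: x ahead of the robot, y to its left, z up, the work surface at z = 0. Lengths are in mm, angles in degrees, forces in N, time in s.
With the tool pointing down it reaches from about 350 to 850 mm from the base axis. Payload 8.1 kg.
Tool frame: the origin (TCP) lies midway between the tips of the shut fingers; the grasp point (between the pads) lies 19 mm behind it; z points along the fingers, y is the line along which they close (so a half turn about z gives the same grasp; the last joint's range is limited). The gripper opens to 85 mm and grips with 20 to 120 N. Pads are 22 mm wide; open, the fingers measure 114 mm over their backs; the gripper's body (76 mm by 85 mm) begins 54 mm behind the grasp point. The pads swing forward as they close: fully open they stand 13 mm farther back than shut.
Start: joints at [-4.893, 7.471, 85.268, -0, 87.261, -4.893], TCP at [600.004, 0.022, 231.292] pointing down, gripper open.
Joint ranges: [-169.43, 169.43], [-51.17, 129.36], [1.28, 143.12], [-76.62, 256.62], [0, 156.53], [-152.29, 152.29]. Speed limits (degrees/s): [136.94, 136.94, 159.86, 180, 180, 180].

INTERFACE

Orientations are given as [roll, pitch, yaw] about the fixed x, y, z axes, in that order (R = Rz(yaw) Ry(pitch) Rx(roll)).
In Python, from bench import r gives the robot as it stands.
- The arm moves only by the tool apply_moves, never from a script. Its argument "steps" is a list of rows, each a list of 7 numbers: the opening, from -1 (shut) to 1 (fully open), then the shift along the tool's x, y, z in mm, then the turn, a rotation vector about the tool's x, y, z in units of 5 degrees (1.0 is 5 degrees). A call has exactly 8 rows; each row shifts and turns the commanded pose from where the row before left it, along the tool's axes as they then stand; what a row does not reach is not made up. A row lasts 1/10 s, in which the tool goes at most 50 mm and 8.59 degrees, less where a joint would pass 70% of its speed; a pose out of reach is approached as far as the arm can. A call is refused whole if a number of a shift passes 50 or a number of a turn 1, either way. A call with a gripper value outside its range is refused whole. The fingers move at their own pace and stop on an object; "squeeze" is the grip in N (left out, the last holds). Time passes only in rows, so rows that do not move let the fingers close, or fill a call up. It gives the time, the measured TCP pose, the force, the opening and the grip force at its end, in the units of the state.
- r.sense(): the state, without advancing time (a new reading comes with each control period).
- r.snapshot(name): name is "scene" or "side" or "wrist"; returns a dict with "color" (420x560x3 uint8, blue, green, red), "depth" (420x560 float32, mm along the optical axis (not along the pixel's ray), 0 where there is no reading), "mtx" (3x3 intrinsics, pixels), "T" (4x4, takes a point from camera to world coordinates); the wrist camera has in their place "hand_eye" (4x4, takes a point from camera to tool coordinates, whose origin is the TCP and whose axes are the flange's). Camera axes: x right, y down, z forward; pixel columns grow to the right and rows downward; lengths in mm; the calibration is good to about 2 mm. A picture is of the moment at which its call begins: read the wrist's pose just before it.
- r.hand_in(): hands the job in; it is judged then, once.
The state is a dict: "time": time; "joint_pos": joint angles; "qd": joint speeds; "joint_efforts": joint torques, N m; "tool_pos": TCP position; "tcp_rot": TCP orientation; "ft_force": force on the tool from outside, world axes, zero at the start; "wrist_torque": the same for the moment, N m; "finger_gap": finger opening in mm; "grip_force": force on a finger pad.
Only numpy, scipy, OpenCV 4.12 (cv2) and the standard library are available. Lean on these libraries where they do the work, as an engineer would, in place of code of your own. Each camera call takes 0.05 s, during which the arm holds its last target. There are 200 camera calls.

## Working session

There is one attempt and no reset: what is moved stays moved. The work goes in short steps, Python scripts to look and compute and a tool call to move; the robot and the scene stay as the last step left them, time stands still between calls to the robot, and variables do not carry over. Pictures are saved under pics/ and viewed, at most 10 in all, crops included, and the job is handed in when it is done.

Besides the shell and the picture viewer there is one more tool, called after ">>>" as name(argument=value, ...) on one line, values as JSON. apply_moves: Moves the arm, as the interface text tells. Its arguments: {"type":"object","properties":{"steps":{"type":"array"},"squeeze":{"type":"number"}},"required":["steps"]}

```bash
mkdir -p pics; cat > h.py <<'E'
import numpy as np, cv2
from bench import r
def cloud(s):
    d=s["depth"]; K=s["mtx"]; v,u=np.indices(d.shape)
    P=np.stack([(u-K[0,2])/K[0,0]*d,(v-K[1,2])/K[1,1]*d,d],-1)
    W=P@s["T"][:3,:3].T+s["T"][:3,3]; W[d==0]=np.nan
    return W
E
python3 - <<'E'
from h import *
print(r.sense())
ims=[]
for n in("scene","side"):
    s=r.snapshot(n); np.savez(n+".npz",**s); cv2.imwrite(f"pics/{n}.png",s["color"])
    W=cloud(s); print(n,s["T"][:3,3])
    # tin tops: z 95-112
    m=((W[...,2]>98)&(W[...,2]<112)).astype(np.uint8)
    k,l,st,c=cv2.connectedComponentsWithStats(m)
    for i in range(1,k):
        if st[i,4]>60:
            q=W[l==i]; print(st[i,4],c[i].round(),np.median(q,0).round(1),q.min(0).round(),q.max(0).round(),s["color"][l==i].mean(0).round())
E
```

```text
{'time': 0.0, 'joint_pos': array([-4.89189910e+00,  7.51527930e+00,  8.53301573e+01, -9.15518650e-04,
        8.72603720e+01, -4.89308356e+00]), 'qd': array([ 0.01975022, -0.06306602, -0.04984513, -0.05975662, -0.02302495,
       -0.05475753]), 'joint_efforts': array([-1.90700346e-03, -5.69404185e+01, -5.00557995e+01, -2.19391650e-04,
        1.44415747e-02,  7.24149572e-05]), 'tool_pos': array([5.99450925e+02, 7.56451329e-02, 2.30234221e+02]), 'tcp_rot': array([-1.79894499e+02, -8.11405728e-03,  9.00012216e+01]), 'ft_force': array([ 0.39561821, -0.18631408, -0.31401596]), 'wrist_torque': array([-0.04931882,  0.05643061, -0.00871655]), 'grip_force': 0.0, 'finger_gap': 85.32671376061857}
scene [1277.63698266 -491.30744924  675.24118211]
213 [515.  26.] [-320.4 2594.1  105.3] [-704. 2568.   98.] [ -22. 2627.  112.] [ 74.  91. 112.]
424 [82. 48.] [-1365.8  -158.9   105.1] [-1395.  -565.    98.] [-1341.   385.   112.] [12. 10.  9.]
147 [200. 127.] [ 59.2 -24.9 104.6] [ -4. -72.  98.] [ 74.  55. 112.] [69. 80. 90.]
183 [336. 157.] [488.7 240.4 105. ] [454. 212.  98.] [516. 279. 108.] [199
[... 918 characters left out ...]
.7 369.2 105.4] [534. 361.  98.] [591. 388. 112.] [ 81.  98. 116.]
180 [294. 147.] [605.4 251.8 101.1] [575. 224.  98.] [637. 288. 104.] [160.  86.  50.]
229 [250. 152.] [483.1 234.6 106. ] [453. 211.  98.] [513. 275. 109.] [151. 163. 181.]
400 [264. 200.] [481.  -15.3 106. ] [452. -40.  98.] [512.  23. 109.] [135. 146. 165.]
454 [ 34. 238.] [ 34.7 -61.7 105. ] [-26. -74.  98.] [ 71.  18. 112.] [57. 66. 75.]
839 [284. 279.] [ 474.4 -267.7  105.9] [ 445. -294.   98.] [ 505. -231.  109.] [166. 179. 197.]
341 [426. 350.] [ 630.9 -451.5  105.3] [ 618. -459.   98.] [ 671. -410.  112.] [ 81.  98. 116.]
5733 [469. 404.] [ 658.  -527.   105.3] [ 496. -568.   99.] [ 747. -504.  109.] [203. 209. 207.]
```

```bash
python3 - <<'E'
from h import *
from scipy.optimize import least_squares
for n in("scene","side"):
    s=dict(np.load(n+".npz")); W=cloud(s)
    for c in ((484,243),(482,-8),(477,-263)):
        m=(np.hypot(W[...,0]-c[0],W[...,1]-c[1])<45)&(W[...,2]>45)&(W[...,2]<101)
        q=W[m][:,:2]
        f=least_squares(lambda p:np.hypot(q[:,0]-p[0],q[:,1]-p[1])-31,c,loss="soft_l1")
        m2=(np.hypot(W[...,0]-c[0],W[...,1]-c[1])<45)&(W[...,2]>102)&(W[...,2]<110)
        t=W[m2]; (cc,rr)=cv2.minEnclosingCircle(t[:,:2].astype(np.float32))
        print(n,m.sum(),f.x.round(1),np.abs(f.fun).mean().round(2),"top",np.round(cc,1),round(rr,1),np.median(t[:,2]).round(1))
a=np.hstack([cv2.imread("pics/scene.png"),cv2.imread("pics/side.png")])
cv2.imwrite("pics/both.png",cv2.resize(a,(800,300),interpolation=cv2.INTER_AREA))
E
```

```text
scene 317 [482.  245.2] 1.22 top [483.8 243.5] 32.2 105.3
scene 351 [480.2  -6.4] 1.11 top [482.   -7.5] 31.8 105.3
scene 428 [ 473.7 -261.4] 1.01 top [ 475.5 -263.1] 31.8 105.4
side 429 [483.7 244.7] 1.19 top [482.1 242.7] 31.9 106.2
side 589 [482.1  -6.7] 0.77 top [481.4  -8.4] 31.6 106.1
side 871 [ 475.4 -261.5] 0.58 top [ 474.7 -262.9] 31.7 106.1
```

View pics/both.png

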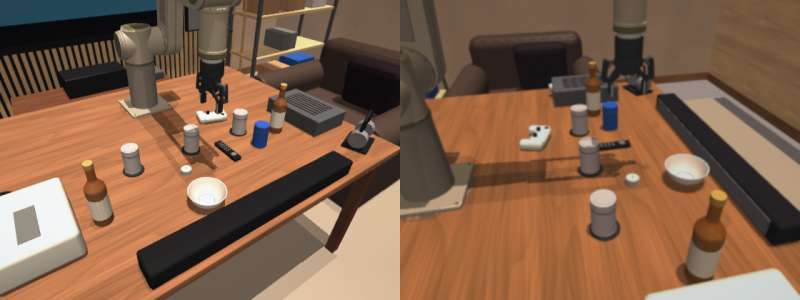

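>>> apply_moves(steps=[[1, 30.5, -14.5, 0, 0, 0, 0], [1, 30.5, -14.5, 0, 0, 0, 0], [1, 30.5, -14.5, 0, 0, 0, 0], [1, 30.5, -14.5, 0, 0, 0, 0], [1, 30.5, -14.5, 0, 0, 0, 0], [1, 30.5, -14.5, 0, 0, 0, 0], [1, 30.5, -14.5, 0, 0, 0, 0], [1, 30.5, -14.5, 0, 0, 0, 0]], squeeze=30)

```text
time: 0.9
tool_pos: [483.0, 245.0, 230.8]
tcp_rot: [-180.0, 0.0, 90.0]
ft_force: [0.4, -0.2, -0.3]
finger_gap: 85.4
grip_force: 0.0
```

```bash
cat >> h.py <<'E'
from scipy.spatial.transform import Rotation as Ro
def wrist(name=None):
    q=r.sense(); s=r.snapshot("wrist"); T=np.eye(4); T[:3,:3]=Ro.from_euler("xyz",q["tcp_rot"],degrees=True).as_matrix(); T[:3,3]=q["tool_pos"]
    s["T"]=T@s["hand_eye"]
    if name: cv2.imwrite(name,s["color"])
    W=cloud(s); p=q["tool_pos"]
    m=(np.hypot(W[...,0]-p[0],W[...,1]-p[1])<60)&(W[...,2]>100)&(W[...,2]<112)
    t=W[m]; cc,rr=cv2.minEnclosingCircle(t[:,:2].astype(np.float32))
    print("tin top",np.round(cc,1),round(rr,1),np.median(t[:,2]).round(1),m.sum(),"tcp",p.round(1),q["ft_force"].round(2),q["grip_force"],q["finger_gap"])
E
python3 -c "
from h import *
wrist('pics/w1.png')"
```

```text
tin top [482.7 246.1] 30.9 105.4 4524 tcp [483.  245.  230.8] [ 0.44 -0.21 -0.34] 0.0 85.42065167811622
```

View pics/w1.png

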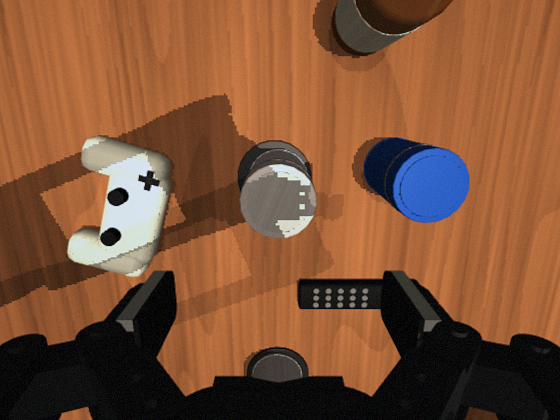

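>>> apply_moves(steps=[[1, 0.5, 0, 24, 0, 0, 0], [1, 0, 0, 24, 0, 0, 0], [1, 0, 0, 24, 0, 0, 0], [1, 0, 0, 24, 0, 0, 0], [1, 0, 0, 24, 0, 0, 0], [1, 0, 0, 24, 0, 0, 0], [1, 0, 0, 20, 0, 0, 0], [1, 0, 0, 16, 0, 0, 0]])

```text
time: 1.75
tool_pos: [483.0, 243.9, 49.3]
tcp_rot: [-179.9, 0.1, 90.0]
ft_force: [-0.7, 0.0, -0.2]
finger_gap: 85.2
grip_force: 0.0
```

>>> apply_moves(steps=[[0.35, 0, 0, 0, 0, 0, 0], [0.25, 0, 0, 0, 0, 0, 0], [0.15, 0, 0, 0, 0, 0, 0], [0.05, 0, 0, 0, 0, 0, 0], [-0.1, 0, 0, 0, 0, 0, 0], [-1, 0, 0, 0, 0, 0, 0], [-1, 0, 0, 0, 0, 0, 0], [-1, 0, 0, 0, 0, 0, 0]], squeeze=30)

```text
time: 2.55
tool_pos: [484.0, 244.5, 51.3]
tcp_rot: [180.0, 0.0, 90.0]
ft_force: [0.1, 1.1, -3.0]
finger_gap: 61.3
grip_force: 32.5
```

>>> apply_moves(steps=[[-1, 0, 0, -3, 0, 0, 0], [-1, 0, 0, -6, 0, 0, 0], [-1, 0, 0, -8, 0, 0, 0], [-1, 0, 0, -8, 0, 0, 0], [-1, 0, 0, -8, 0, 0, 0], [-1, 0, 0, -6, 0, 0, 0], [-1, 0, 0, -3, 0, 0, 0], [-1, 0, 0, 0, 0, 0, 0]])

```text
time: 3.35
tool_pos: [484.4, 244.7, 94.0]
tcp_rot: [179.9, -0.0, 90.0]
ft_force: [-0.0, -0.0, -2.6]
finger_gap: 61.3
grip_force: 32.6
```

>>> apply_moves(steps=[[-1, 0, 0, 0, 0, 0, 0], [-1, 0, 0, 0, 0, 0, 0], [-1, 0, 0, 0, 0, 0, 0], [-1, 0, 0, 0, 0, 0, 0], [-1, 0, 0, 0, 0, 0, 0], [-1, 0, 0, 0, 0, 0, 0], [-1, 0, 0, 0, 0, 0, 0], [-1, 0, 0, 0, 0, 0, 0]])

```text
time: 4.15
tool_pos: [484.0, 244.5, 93.3]
tcp_rot: [-180.0, -0.0, 90.0]
ft_force: [-0.6, -0.7, -3.4]
finger_gap: 61.4
grip_force: 32.6
```

```bash
python3 - <<'E'
from h import *
q=r.sense(); print(q["ft_force"],q["grip_force"],q["finger_gap"],q["tool_pos"])
s=r.snapshot("side"); W=cloud(s)
m=(np.hypot(W[...,0]-483,W[...,1]-244)<36)&(W[...,2]>8)&(W[...,2]<100)
print(np.percentile(W[m][:,2],[0,1,5,50]),m.sum())
cv2.imwrite("pics/s2.png",cv2.resize(s["color"][80:300,180:400],(660,600)))
E
```

```text
[-0.58096626 -0.72713531 -3.43212064] 32.56422936916351 61.417456615402905 [483.99165059 244.54784989  93.28239089]
[ 8.04338872 43.95311416 51.49278121 74.36296867] 392
```

View pics/s2.png

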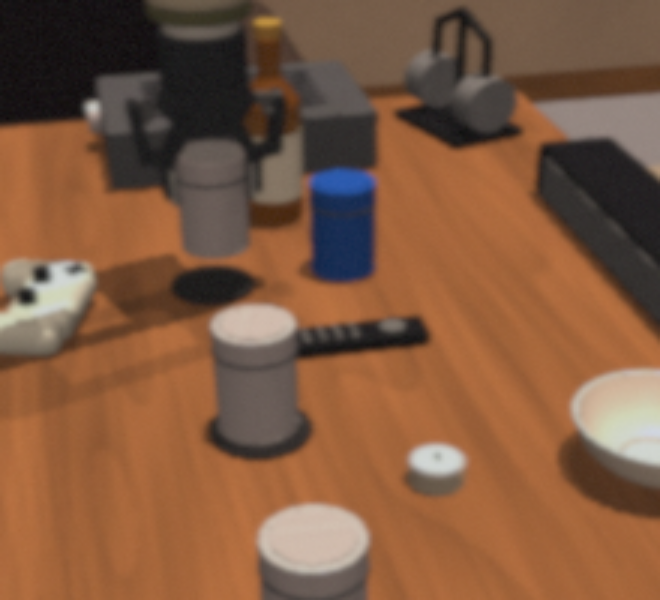

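The left tin (crop pixel about 215,200) hangs clear above its coaster (215,285) and upright; it weighs about 3 N. I'll set it back.

>>> apply_moves(steps=[[-1, 0, 0, 4, 0, 0, 0], [-1, 0, 0, 8, 0, 0, 0], [-1, 0, 0, 9, 0, 0, 0], [-1, 0, 0, 9, 0, 0, 0], [-1, 0, 0, 6, 0, 0, 0], [-1, 0, 0, 4, 0, 0, 0], [-1, 0, 0, 2, 0, 0, 0], [-1, 0, 0, 0, 0, 0, 0]])

```text
time: 5.0
tool_pos: [484.1, 244.6, 51.3]
tcp_rot: [-180.0, -0.0, 90.0]
ft_force: [0.8, -0.4, -2.8]
finger_gap: 61.1
grip_force: 32.8
```

>>> apply_moves(steps=[[0.3, 0, 0, 0, 0, 0, 0], [0.5, 0, 0, 0, 0, 0, 0], [0.7, 0, 0, 0, 0, 0, 0], [1, 0, 0, 0, 0, 0, 0], [1, 0, 0, 0, 0, 0, 0], [1, 0, 0, 0, 0, 0, 0], [1, 0, 0, 0, 0, 0, 0], [1, 0, 0, 0, 0, 0, 0]])

```text
time: 5.8
tool_pos: [484.0, 244.5, 51.3]
tcp_rot: [-180.0, -0.0, 90.0]
ft_force: [0.4, 0.0, -0.3]
finger_gap: 85.2
grip_force: 0.0
```

Now up, check, and across to the middle (dx −2, dy −252).

>>> apply_moves(steps=[[1, 0, 0, -12, 0, 0, 0], [1, 0, 0, -24, 0, 0, 0], [1, 0, 0, -24, 0, 0, 0], [1, 0, 0, -24, 0, 0, 0], [1, 0, 0, -24, 0, 0, 0], [1, 0, 0, -24, 0, 0, 0], [1, 0, 0, -24, 0, 0, 0], [1, 0, 0, -24, 0, 0, 0]])

```text
time: 6.6
tool_pos: [483.9, 244.5, 233.4]
tcp_rot: [180.0, -0.0, 90.0]
ft_force: [-0.1, 0.1, 0.1]
finger_gap: 85.2
grip_force: 0.0
```

```bash
python3 -c "
from h import *
wrist()"
```

```text
tin top [484.3 246.8] 30.9 105.4 4450 tcp [483.9 244.5 233.4] [-0.11  0.14  0.08] 0.0 85.18680770628583
```

>>> apply_moves(steps=[[1, -31.5, -0.3, 0, 0, 0, 0], [1, -31.5, -0.3, 0, 0, 0, 0], [1, -31.5, -0.3, 0, 0, 0, 0], [1, -31.5, -0.3, 0, 0, 0, 0], [1, -31.5, -0.3, 0, 0, 0, 0], [1, -31.5, -0.3, 0, 0, 0, 0], [1, -31.5, -0.3, 0, 0, 0, 0], [1, -31.5, -0.3, 0, 0, 0, 0]])

```text
time: 7.45
tool_pos: [481.5, -8.7, 232.1]
tcp_rot: [179.9, 0.0, 90.0]
ft_force: [0.5, 0.8, 0.3]
finger_gap: 85.5
grip_force: 0.0
```

```bash
python3 -c "
from h import *
wrist('pics/w3.png')"
```

```text
tin top [481.1  -5.7] 30.9 105.4 4504 tcp [481.5  -8.7 232.1] [0.49 0.85 0.26] 0.0 85.4677199985421
```

>>> apply_moves(steps=[[1, 1.5, 0, 24, 0, 0, 0], [1, 0, 0, 24, 0, 0, 0], [1, 0, 0, 24, 0, 0, 0], [1, 0, 0, 24, 0, 0, 0], [1, 0, 0, 24, 0, 0, 0], [1, 0, 0, 24, 0, 0, 0], [1, 0, 0, 22, 0, 0, 0], [1, 0, 0, 15, 0, 0, 0]])

```text
time: 8.3
tool_pos: [480.9, -5.7, 49.1]
tcp_rot: [-179.9, -0.0, 90.0]
ft_force: [0.5, 0.9, -0.3]
finger_gap: 85.7
grip_force: 0.0
```

>>> apply_moves(steps=[[0.35, 0, 0, 0, 0, 0, 0], [0.25, 0, 0, 0, 0, 0, 0], [0.15, 0, 0, 0, 0, 0, 0], [0.05, 0, 0, 0, 0, 0, 0], [-0.1, 0, 0, 0, 0, 0, 0], [-1, 0, 0, 0, 0, 0, 0], [-1, 0, 0, 0, 0, 0, 0], [-1, 0, 0, 0, 0, 0, 0]], squeeze=30)

```text
time: 9.1
tool_pos: [481.9, -6.0, 50.7]
tcp_rot: [180.0, 0.0, 90.0]
ft_force: [-1.7, 0.5, 0.3]
finger_gap: 61.5
grip_force: 33.3
```

>>> apply_moves(steps=[[-1, 0, 0, -3, 0, 0, 0], [-1, 0, 0, -6, 0, 0, 0], [-1, 0, 0, -8, 0, 0, 0], [-1, 0, 0, -8, 0, 0, 0], [-1, 0, 0, -8, 0, 0, 0], [-1, 0, 0, -6, 0, 0, 0], [-1, 0, 0, -3, 0, 0, 0], [-1, 0, 0, 0, 0, 0, 0]])

```text
time: 9.9
tool_pos: [482.0, -6.0, 93.0]
tcp_rot: [179.9, 0.0, 90.0]
ft_force: [0.1, 0.2, -5.2]
finger_gap: 61.5
grip_force: 33.3
```

>>> apply_moves(steps=[[-1, 0, 0, 0, 0, 0, 0], [-1, 0, 0, 0, 0, 0, 0], [-1, 0, 0, 0, 0, 0, 0], [-1, 0, 0, 0, 0, 0, 0], [-1, 0, 0, 0, 0, 0, 0], [-1, 0, 0, 0, 0, 0, 0], [-1, 0, 0, 0, 0, 0, 0], [-1, 0, 0, 0, 0, 0, 0]])

```text
time: 10.7
tool_pos: [481.6, -6.0, 92.3]
tcp_rot: [180.0, 0.0, 90.0]
ft_force: [-0.3, -0.2, -3.5]
finger_gap: 61.5
grip_force: 33.3
```

```bash
cat >> h.py <<'E'
def weigh():
    a=[]
    for _ in range(6): r.snapshot("wrist"); q=r.sense(); a.append(q["ft_force"][2])
    print("fz",np.round(a,2),np.mean(a),q["joint_efforts"][1:3])
E
python3 -c "
from h import *
weigh()"
```

```text
fz [-3.82 -3.72 -3.24 -3.4  -3.35 -2.24] -3.2941815897103837 [-43.87198091 -48.04842353]
```

>>> apply_moves(steps=[[-1, 0, 0, 4, 0, 0, 0], [-1, 0, 0, 8, 0, 0, 0], [-1, 0, 0, 9, 0, 0, 0], [-1, 0, 0, 9, 0, 0, 0], [-1, 0, 0, 6, 0, 0, 0], [-1, 0, 0, 4, 0, 0, 0], [-1, 0, 0, 2, 0, 0, 0], [-1, 0, 0, 0, 0, 0, 0]])

```text
time: 11.8
tool_pos: [481.8, -6.0, 50.7]
tcp_rot: [180.0, 0.0, 90.0]
ft_force: [-1.0, 0.0, 0.9]
finger_gap: 61.4
grip_force: 33.5
```

>>> apply_moves(steps=[[0.3, 0, 0, 0, 0, 0, 0], [0.5, 0, 0, 0, 0, 0, 0], [0.7, 0, 0, 0, 0, 0, 0], [1, 0, 0, 0, 0, 0, 0], [1, 0, 0, 0, 0, 0, 0], [1, 0, 0, 0, 0, 0, 0], [1, 0, 0, 0, 0, 0, 0], [1, 0, 0, 0, 0, 0, 0]])

```text
time: 12.6
tool_pos: [481.6, -6.0, 50.3]
tcp_rot: [180.0, -0.0, 90.0]
ft_force: [0.6, 0.7, -0.1]
finger_gap: 85.3
grip_force: 0.0
```

>>> apply_moves(steps=[[1, 0, 0, -12, 0, 0, 0], [1, 0, 0, -24, 0, 0, 0], [1, 0, 0, -24, 0, 0, 0], [1, 0, 0, -24, 0, 0, 0], [1, 0, 0, -24, 0, 0, 0], [1, 0, 0, -24, 0, 0, 0], [1, 0, 0, -24, 0, 0, 0], [1, 0, 0, -24, 0, 0, 0]])

```text
time: 13.4
tool_pos: [481.5, -5.9, 232.4]
tcp_rot: [179.9, 0.0, 90.0]
ft_force: [1.4, -0.7, 0.2]
finger_gap: 85.4
grip_force: 0.0
```

>>> apply_moves(steps=[[1, -32, -0.8, 0, 0, 0, 0], [1, -32, -0.8, 0, 0, 0, 0], [1, -32, -0.8, 0, 0, 0, 0], [1, -32, -0.8, 0, 0, 0, 0], [1, -32, -0.8, 0, 0, 0, 0], [1, -32, -0.8, 0, 0, 0, 0], [1, -32, -0.8, 0, 0, 0, 0], [1, -32, -0.8, 0, 0, 0, 0]])

```text
time: 14.2
tool_pos: [475.0, -263.3, 231.4]
tcp_rot: [180.0, 0.0, 90.0]
ft_force: [0.7, -0.0, 0.0]
finger_gap: 85.3
grip_force: 0.0
```

```bash
python3 -c "
from h import *
wrist()"
```

```text
tin top [ 474.4 -260.4] 31.0 105.4 4513 tcp [ 475.  -263.3  231.4] [ 0.68 -0.01  0.05] 0.0 85.3066389542372
```

>>> apply_moves(steps=[[1, 1.5, 0, 24, 0, 0, 0], [1, 0, 0, 24, 0, 0, 0], [1, 0, 0, 24, 0, 0, 0], [1, 0, 0, 24, 0, 0, 0], [1, 0, 0, 24, 0, 0, 0], [1, 0, 0, 24, 0, 0, 0], [1, 0, 0, 22, 0, 0, 0], [1, 0, 0, 15, 0, 0, 0]])

```text
time: 15.05
tool_pos: [474.7, -260.0, 48.3]
tcp_rot: [-179.9, -0.0, 90.0]
ft_force: [-0.9, 0.6, 0.1]
finger_gap: 85.2
grip_force: 0.0
```

>>> apply_moves(steps=[[0.35, 0, 0, 0, 0, 0, 0], [0.25, 0, 0, 0, 0, 0, 0], [0.15, 0, 0, 0, 0, 0, 0], [0.05, 0, 0, 0, 0, 0, 0], [-0.1, 0, 0, 0, 0, 0, 0], [-1, 0, 0, 0, 0, 0, 0], [-1, 0, 0, 0, 0, 0, 0], [-1, 0, 0, 0, 0, 0, 0]], squeeze=33)

```text
time: 15.85
tool_pos: [475.5, -260.6, 49.9]
tcp_rot: [180.0, 0.0, 90.0]
ft_force: [-2.4, 2.4, 3.3]
finger_gap: 61.1
grip_force: 35.8
```

>>> apply_moves(steps=[[-1, 0, 0, -3, 0, 0, 0], [-1, 0, 0, -6, 0, 0, 0], [-1, 0, 0, -8, 0, 0, 0], [-1, 0, 0, -8, 0, 0, 0], [-1, 0, 0, -8, 0, 0, 0], [-1, 0, 0, -6, 0, 0, 0], [-1, 0, 0, -3, 0, 0, 0], [-1, 0, 0, 0, 0, 0, 0]])

```text
time: 16.65
tool_pos: [475.6, -260.7, 92.0]
tcp_rot: [179.9, 0.0, 90.0]
ft_force: [-0.8, 0.5, -6.5]
finger_gap: 61.6
grip_force: 35.4
```

>>> apply_moves(steps=[[-1, 0, 0, 0, 0, 0, 0], [-1, 0, 0, 0, 0, 0, 0], [-1, 0, 0, 0, 0, 0, 0], [-1, 0, 0, 0, 0, 0, 0], [-1, 0, 0, 0, 0, 0, 0], [-1, 0, 0, 0, 0, 0, 0], [-1, 0, 0, 0, 0, 0, 0], [-1, 0, 0, 0, 0, 0, 0]])

```text
time: 17.45
tool_pos: [475.2, -260.5, 91.3]
tcp_rot: [180.0, -0.0, 90.0]
ft_force: [-0.2, -0.2, -6.6]
finger_gap: 61.5
grip_force: 35.4
```

```bash
python3 -c "
from h import *
weigh(); s=r.snapshot('side'); cv2.imwrite('pics/s4.png',s['color'])"
```

```text
fz [-6.52 -7.3  -6.72 -6.73 -7.25 -5.84] -6.7271386346759305 [-54.35632467 -49.5422852 ]
```

View pics/s4.png

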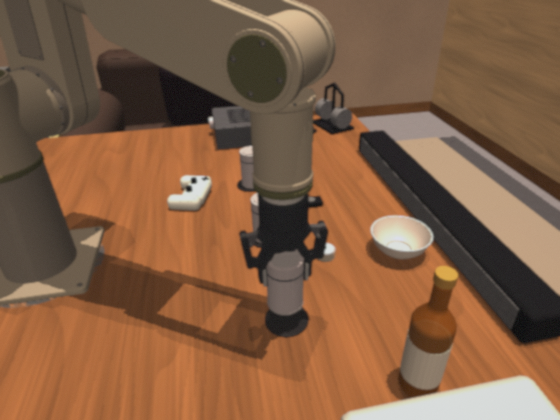

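The right tin (held at pixel 285,285, above its coaster at 287,320) is the heaviest, at 6.7 N against about 3 N for each of the others. I'll raise it to 20 cm.

>>> apply_moves(steps=[[-1, 0, 0, -6, 0, 0, 0], [-1, 0, 0, -12, 0, 0, 0], [-1, 0, 0, -14, 0, 0, 0], [-1, 0, 0, -14, 0, 0, 0], [-1, 0, 0, -14, 0, 0, 0], [-1, 0, 0, -14, 0, 0, 0], [-1, 0, 0, -14, 0, 0, 0], [-1, 0, 0, -14, 0, 0, 0]])

```text
time: 18.6
tool_pos: [475.2, -260.5, 194.6]
tcp_rot: [180.0, 0.0, 90.0]
ft_force: [-0.0, 0.7, -6.0]
finger_gap: 61.5
grip_force: 35.5
```

>>> apply_moves(steps=[[-1, 0, 0, -14, 0, 0, 0], [-1, 0, 0, -14, 0, 0, 0], [-1, 0, 0, -10, 0, 0, 0], [-1, 0, 0, -8, 0, 0, 0], [-1, 0, 0, -4, 0, 0, 0], [-1, 0, 0, -2, 0, 0, 0], [-1, 0, 0, 0, 0, 0, 0], [-1, 0, 0, 0, 0, 0, 0]])

```text
time: 19.4
tool_pos: [474.9, -260.3, 244.6]
tcp_rot: [-179.9, -0.0, 90.0]
ft_force: [-0.4, 1.2, -6.3]
finger_gap: 61.6
grip_force: 35.5
```

>>> apply_moves(steps=[[-1, 0, 0, 0, 0, 0, 0], [-1, 0, 0, 0, 0, 0, 0], [-1, 0, 0, 0, 0, 0, 0], [-1, 0, 0, 0, 0, 0, 0], [-1, 0, 0, 0, 0, 0, 0], [-1, 0, 0, 0, 0, 0, 0], [-1, 0, 0, 0, 0, 0, 0], [-1, 0, 0, 0, 0, 0, 0]])

```text
time: 20.2
tool_pos: [475.2, -260.5, 245.3]
tcp_rot: [-180.0, 0.0, 90.0]
ft_force: [0.8, -0.2, -6.9]
finger_gap: 60.9
grip_force: 35.5
```

```bash
python3 - <<'E'
from h import *
weigh(); ims=[]
for n in("scene","side"):
    s=r.snapshot(n); ims.append(s["color"]); W=cloud(s)
    for c in ((484,245),(482,-6)):
        m2=(np.hypot(W[...,0]-c[0],W[...,1]-c[1])<45)&(W[...,2]>102)&(W[...,2]<110)
        t=W[m2]
        if len(t)>20: (cc,rr)=cv2.minEnclosingCircle(t[:,:2].astype(np.float32)); print(n,np.round(cc,1),round(rr,1),np.median(t[:,2]).round(1))
    m=(np.hypot(W[...,0]-475,W[...,1]+261)<36)&(W[...,2]>12)
    print("held lowest",np.percentile(W[m][:,2],[0,2,10]).round(1))
cv2.imwrite("pics/end.png",cv2.resize(np.hstack(ims),(800,300),interpolation=cv2.INTER_AREA))
E
```

```text
fz [-6.46 -6.42 -6.47 -6.38 -7.06 -6.6 ] -6.566032849091305 [-52.08681464 -53.86633158]
scene [484.4 243.4] 32.9 105.2
scene [481.3  -7.7] 31.6 105.2
held lowest [200.1 204.8 217.8]
side [483.7 241.4] 30.1 106.3
side [464.7 -14.7] 23.3 105.2
held lowest [200.5 206.9 227.1]
```

View pics/end.png

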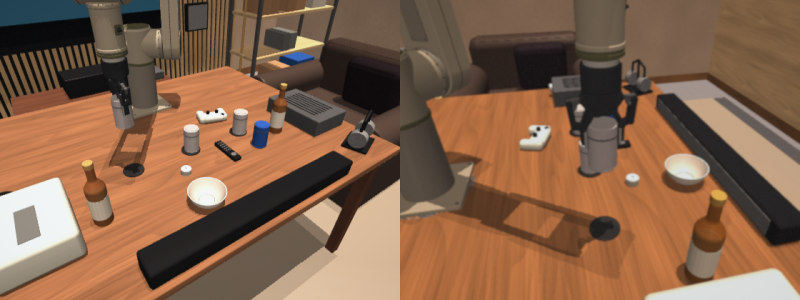

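The heaviest tin hangs upright at (123,110), with its underside at about 200 mm. The two lighter tins stand on their coasters at (191,140) and (240,122), and nothing else has moved.

```bash
python3 -c "
from h import *
print(r.hand_in())"
```

```text
the job is handed in; nothing more can be done
None
```

I handed the job in with the right-hand tin, the heaviest at about 6.6 N against about 3 N for each of the others, held upright about 200 mm above the table and the two lighter tins back on their coasters; no verdict was returned.

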